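# Bring the vial under the reader

### The arm

A 6-joint arm with a two-finger parallel gripper is mounted at the origin on a cart in front of the work surface, level with it; the furniture and walls round the work are solid. World frame = base frame: x ahead of the robot, y to its left, z up, the work surface at z = 0. Lengths are in m, angles in rad, forces in N, time in s.
With the tool pointing down it reaches from about 0.425 to 1.125 m from the base axis. Payload 14.9 kg.
Tool frame: the origin (TCP) lies at the very end of the fingers, on their centre line; the grasp point (between the pads) lies bot.grasp_offset behind it (bot.grasp_offset is the distance from the TCP to the grasp point, in m); z points along the fingers, y is the line along which they close (so a half turn about z gives the same grasp; the last joint's range is limited). The gripper opens to 91 mm and grips with 3 to 60 N. Pads are 32 mm wide; open, the fingers measure 118 mm over their backs; the gripper's body (76 mm by 178 mm) begins 60 mm behind the grasp point.
Start: joints at [-1.353, 0.379, 1.734, -0, 1.028, -0.033], TCP at [0.174, -0.678, 0.214] pointing down, gripper open.
Joint ranges: [-2.77, 2.77], [-0.74, 2.19], [0, 2.66], [-1.06, 4.2], [0.31, 2.87], [-3.08, 3.08]. Speed limits (rad/s): [1.89, 1.89, 2.39, 3.14, 3.14, 3.14].

### API

Orientations are given as a rotation vector (axis times angle).
In Python, from plant import bot gives the robot as it stands.
- The arm moves only by the shell command python3 -m handwheel 'ROWS' [OPENING] [FORCE]. ROWS is JSON, a list of rows, each a list of 6 numbers: the shift along the tool's x, y, z in m, then the turn, a rotation vector about the tool's x, y, z in rad. In form: [[x, y, z, wx, wy, wz], ...]. A call has 1 to 8 rows; each row is the pose to reach, as a shift and turn from the pose commanded when the call began, along the tool's axes at that moment; what a row does not reach only later rows make up. A row lasts 1/12 s, in which the tool goes at most 41.7 mm and 7.16 degrees, less where a joint would pass 70% of its speed; a pose out of reach is approached as far as the arm can. A call with a gripper value outside its range is refused whole. OPENING is the opening, from -1 (shut) to 1 (fully open), set as the call begins (- or left out, the last holds). The fingers move at their own pace and stop on an object; FORCE is the grip in N (left out, the last holds). Time passes only in rows, so rows that repeat a pose let the fingers close. It gives the time, the measured TCP pose, the force, the opening and the grip force at its end, in the units of the state.
- bot.get_state(): the state, without advancing time (a new reading comes with each control period).
- bot.capture(name): name is "side" or "top"; returns a dict with "frame" (400x640x3 uint8, red, green, blue), "fovy" (degrees; the focal length in pixels is half the picture's height over the tangent of half this angle, whatever the lens; pixels are square), "cx", "cy" (the principal point, pixels), "rvec" (rotation vector, rad) and "tvec" (3), from world to camera coordinates, as OpenCV has them. Camera axes: x right, y down, z forward; pixel columns grow to the right and rows downward; lengths in m; the calibration is good to about 2 mm. A picture is of the moment at which its call begins. There is no depth.
- bot.hand_in(): hands the job in; it is judged then, once.
The state is a dict: "time_s": time; "joints": joint angles; "joint_vel": joint speeds; "joint_torque": joint torques, N m; "tcp_pos": TCP position; "tcp_rot": TCP orientation; "contact_force": force on the tool from outside, world axes, zero at the start; "moment": the same for the moment, N m; "opening": finger opening in m; "gripper_force": force on a finger pad.
Only numpy, scipy, OpenCV 4.12 (cv2) and the standard library are available. Lean on these libraries where they do the work, as an engineer would, in place of code of your own. Each camera call takes 0.05 s, during which the arm holds its last target. There are 200 camera calls.

### The job

With a closed fingertip push the sample wheel round by its spokes until the slim screw-cap vial stands at the reading station, in line with the reader's post. Then, with the wheel at rest there, push the reader's arm round until it comes up against its stop, so that its head is squarely over the vial. Only push the spokes and the reader arm: do not touch, tip or lift the three vessels out of their cups, and leave the other things on the bench where they are.

Things in the scene. Friction and masses are not known exactly. Their poses are not given: they have to be found in the camera images.
- stand: Fixed grey stand of the sample wheel. Origin: on the bench under the wheel's axis; x and y level, z up. Its +y axis points from the wheel's axis to the reader's post, which stands at (0, 170) mm: steel, 18 mm diameter, 132 mm high, carrying the arm's hub (30 mm diameter) to 164 mm height. The grey foot (10 mm high) is a disc of 85 mm radius with a 50 mm wide bracket out to y = 190 mm
- station (a point): The reading station: fixed to the stand at (0, 60, 104) mm, between the wheel's axis and the post, where the vial has to come
- wheel (a joint): Turning angle of the sample wheel about its upright axis, rad, 0 at the start, positive anticlockwise from above. It turns freely either way without end stops; friction of about 0.15 N m (about 1.3 N at the spokes, more when pushed fast) holds it where it is left.
- spoke_a (a point): Push point on a spoke, 115 mm from the wheel's axis, at the middle of a level steel bar of 10 mm diameter, 50 mm above the bench, which runs outward from 94 to 128 mm radius and ends in a grey ball of 16 mm diameter at 130 mm. This spoke comes 60 degrees anticlockwise (from above) after the vial.
- spoke_b (a point): The same point on the spoke across the axis from the vial
- spoke_c (a point): The same point on the spoke 60 degrees clockwise from the vial
- read_arm (a joint): Angle of the reader's arm about the post, rad: 0 parked, 1.571 at its stop with the head over the station. Positive is anticlockwise from above. At 0 the arm points from the post along the stand's -x axis, at 1.571 along its -y axis (to the wheel's axis). It stays where it is left (friction about 0.06 N m). It starts between 0 and 0.35
- read_mid (a point): Point on the reader's arm 80 mm from the post's axis, 148 mm above the bench, at mid thickness. The arm is a white bar 14 mm wide and 16 mm high (140 to 156 mm above the bench)
- read_head (a point): Centre of the underside of the reader's head, 110 mm from the post's axis and 112 mm above the bench; the head is a white upright cylinder of 36 mm diameter, up to 168 mm height, narrower below, with a black window underneath
- vial: Slim clear vial with a black ribbed screw cap, 27 mm diameter, 74 mm high, loose in its cup on the wheel; its top is 104 mm above the bench. Origin: centre of its underside, z up
- dye_bottle: Stout brown bottle with black cap, 44 mm diameter, 78 mm high, loose in the next cup (120 degrees anticlockwise from the vial), top 108 mm above the bench. Origin: centre of its underside
- test_tube: Capped glass test tube, 18 mm diameter, 112 mm high, loose in the third cup, top 142 mm above the bench: the head would strike it if the wheel were turned with the arm swung in. Origin: centre of its underside
- vial_seat (a point): Floor of the vial's cup, its centre, 30 mm above the bench. The wheel is an aluminium disc of 90 mm radius, its top 30 mm above the bench, with three cups (28 mm deep; the tube's 60 mm) 60 mm from its axis, 120 degrees apart, and three spokes midway between the cups
- dye_seat (a point): Floor of the brown bottle's cup, its centre
- tube_seat (a point): Floor of the test tube's cup, its centre
- petri_dish: Bystander: petri dish, 62 mm across, 15 mm high, beyond the wheel. Origin under its centre
- marker: Bystander: blue-capped marker pen, 127 mm long, 12 mm thick, near the wheel's right front. Origin under its centre
- beaker: Bystander: glass beaker, 66 mm across, 62 mm high, at the left. Origin under its centre
- timer: Bystander: white timer, 62 x 62 x 20 mm, at the left. Origin under its centre
- tip_box: Bystander: wire-topped box of pipette tips, 104 x 132 x 96 mm, at the right. Origin under its centre
Things that resemble listed ones, but are neither listed nor needed, are in the scene too. What is shaped like the dye_bottle but blue, green or pink is not meant.

How it is judged:
On the way, in this order (a step that is already met when the one before it is completed fails the run):
1. the vial is at the reading station and the wheel at rest, with the reader arm still swung out (horizontal distance between vial and station below 0.012 m and velocity of joint wheel between -0.05 and 0.05 rad/s and value of joint read_arm below 0.8 rad), for 0.3 s.
2. the reader arm is at its stop with the head over the vial (value of joint read_arm above 1.49 rad and horizontal distance between read_head and vial below 0.014 m), for 0.2 s.
At the end, for the whole second after the job is handed in: The vial stands upright in its cup within 12 mm of the reading station (seen from above), the wheel is at rest, the reader arm is within 0.08 rad of its stop with its head within 14 mm of the vial's axis, and the other two vessels still stand in their cups (all of step 2 and horizontal distance between vial and station below 0.012 m and velocity of joint wheel between -0.05 and 0.05 rad/s and linear speed of vial below 0.02 m/s and distance between vial and vial_seat below 0.012 m and distance between dye_bottle and dye_seat below 0.012 m and distance between test_tube and tube_seat below 0.012 m and angle between each of vial, dye_bottle, test_tube's own z axis and vertical below 0.25 rad); the robot touches nothing.
It fails at once if a vessel was lifted out of its cup (distance between vial and vial_seat above 0.02 m or distance between dye_bottle and dye_seat above 0.02 m or distance between test_tube and tube_seat above 0.02 m).
It fails at once if a vessel was tipped (angle between any of vial, dye_bottle, test_tube's own z axis and vertical above 0.35 rad).
It fails at once if a vessel was touched by the robot (contact force between any of vial, dye_bottle, test_tube and the fingers above 0.5 N or contact force between any of vial, dye_bottle, test_tube and the arm above 0.5 N).
It fails at once if a bystander was moved (distance of any of petri_dish, marker, beaker, timer, tip_box from where it was at the start of the episode above 0.02 m).
It also fails if it takes over 64 s, if anything falls off the work surface, if the arm or the gripper's body presses on something with over 40 N, if the wrist force passes 120 N, or if a joint passes its speed limit or range.

## Working session

There is one attempt and no reset: what is moved stays moved. The work goes in short steps, Python scripts to look and compute and a shell command to move; the robot and the scene stay as the last step left them, time stands still between calls to the robot, and variables do not carry over. Pictures are saved under pics/ and viewed, at most 10 in all, crops included, and the job is handed in when it is done.

```bash
mkdir -p pics; cat > h.py <<'E'
import numpy as np, cv2
from plant import bot
def cam(n):
    c=bot.capture(n); f=c['frame'].shape[0]/2/np.tan(np.radians(c['fovy'])/2)
    c['K']=np.array([[f,0,c['cx']],[0,f,c['cy']],[0,0,1.]]); c['R']=cv2.Rodrigues(np.array(c['rvec'],float))[0]; c['t']=np.array(c['tvec'],float); return c
def ray(c,px,z):
    p=np.atleast_2d(px).astype(float); d=np.c_[p,np.ones(len(p))]@np.linalg.inv(c['K']).T@c['R']; o=-c['R'].T@c['t']
    return o+d*((z-o[2])/d[:,2])[:,None]
def proj(c,P):
    q=np.atleast_2d(P)@c['R'].T+c['t']; q=q@c['K'].T; return q[:,:2]/q[:,2:]
def save(c,name): cv2.imwrite('pics/'+name+'.png',c['frame'][...,::-1])
E
python3 - <<'E'
from h import *
for n in('top','side'):
    c=cam(n); save(c,n+'0'); print(n,c['fovy'],-c['R'].T@c['t'],c['R'][2])
s=bot.get_state();print(s,bot.grasp_offset)
E
```

```text
top 53.44459516115172 [0.31068443 0.03009602 1.20239477] [ 0.20360233 -0.02059555 -0.97883702]
side 42.526899152269074 [ 0.50527528 -1.10698845  0.82280967] [ 0.04143425  0.84213398 -0.53767422]
{'time_s': 0.1, 'joints': array([-1.35328953e+00,  3.79308385e-01,  1.73469789e+00,  3.96007240e-06,
        1.02849579e+00, -3.32738583e-02]), 'joint_vel': array([ 0.0011936 ,  0.00013297, -0.00063407, -0.00057441,  0.0016522 ,
       -0.00013366]), 'joint_torque': array([-9.70455034e-06, -7.65035033e+01, -4.35289443e+01,  6.52370579e-02,
        3.98473511e-02, -3.08256358e-05]), 'tcp_pos': array([ 0.17365289, -0.67777238,  0.21339936]), 'tcp_rot': array([-3.11602942e+00, -3.92777396e-01,  1.26062734e-04]), 'contact_force': array([ 0.07686867, -1.83989404, -0.01272335]), 'moment': array([-0.00682777, -0.0312954 ,  0.03394888]), 'gripper_force': 0.0, 'opening': 0.09109140047093703} 0.0188
```

View pics/top0.png

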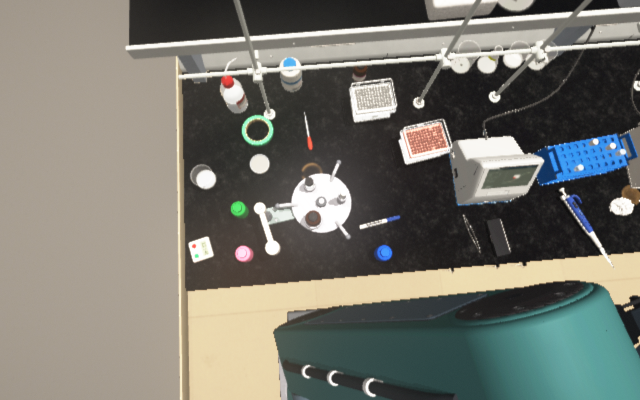

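View pics/side0.png

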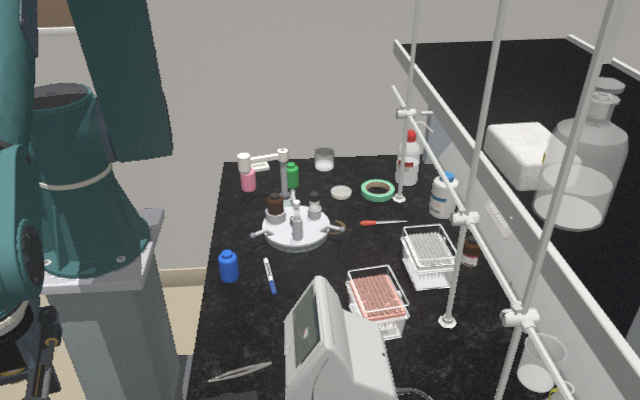

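The top view shows the wheel at about (321,203), the post at (260,208) and the read arm running to its head at (273,247). The brown bottle is near (313,218), with other vessels near (310,184) and (343,199). In the side view the vessels are at (274,205), (315,203) and (296,220). Possible mix-ups are the green (238,209), pink (243,254) and blue (384,253) bottles, all off the wheel. Next, close crops to tell the vial from the tube.

```bash
python3 - <<'E'
from h import *
a=cv2.imread('pics/top0.png')[150:270,235:375]; b=cv2.imread('pics/side0.png')[140:260,235:375]
cv2.imwrite('pics/crop0.png',np.vstack([cv2.resize(x,None,fx=5,fy=5,interpolation=cv2.INTER_CUBIC)[:600] for x in(a,)]))
cv2.imwrite('pics/crop1.png',cv2.resize(b,None,fx=5,fy=5,interpolation=cv2.INTER_CUBIC))
E
```

```text
(no output)
```

View pics/crop0.png

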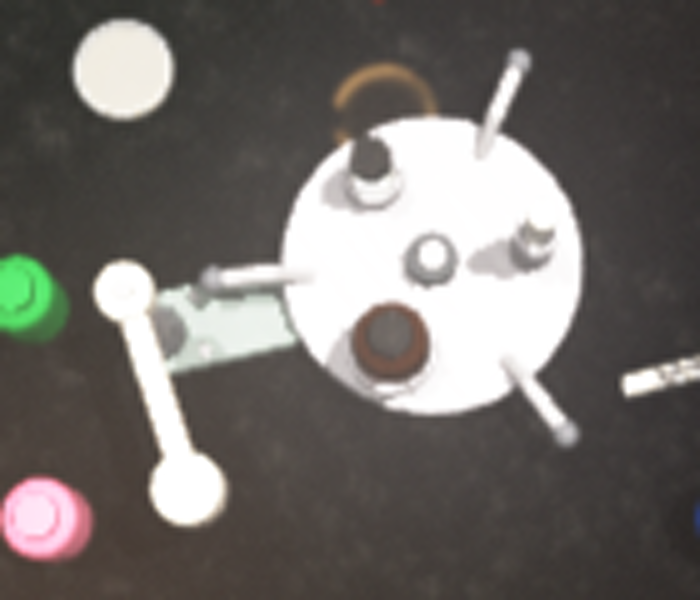

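View pics/crop1.png

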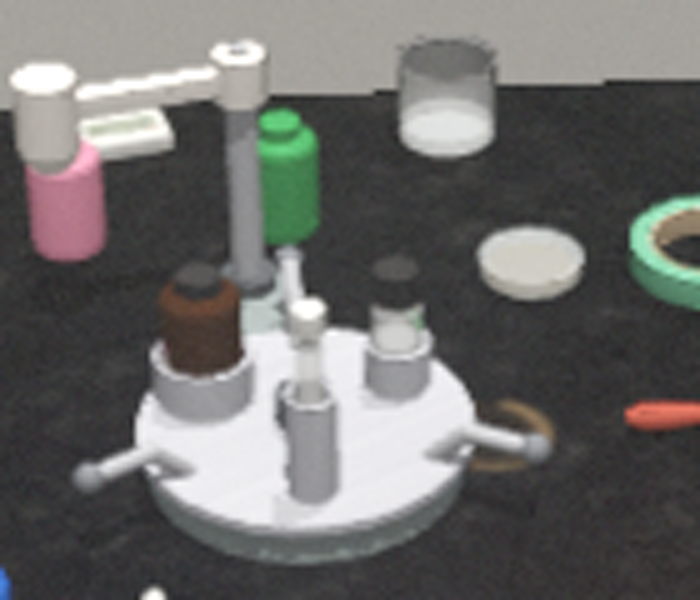

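The crop shows the vial (black ribbed cap, clear body) at crop (372,160), which is top image (309,182). The brown bottle is at (313,218) and the tube at (342,198). The spoke balls are at (339,162), (277,206) and (349,237); the left one is spoke_a, the lower right spoke_b and the upper right spoke_c. The wheel has to turn anticlockwise.

```bash
cat > m.py <<'E'
from h import *
def refine(c,p,r=6,lo=None):
    return p
if __name__=='__main__':
    c=cam('top'); g=lambda x,y:(235+x/5-.4,150+y/5-.4)
    hsv=cv2.cvtColor(c['frame'],cv2.COLOR_RGB2HSV)
    m=((hsv[...,2]>170)&(hsv[...,1]<40)).astype(np.uint8); m[:,:291]=0;m[:,353:]=0;m[:170]=0;m[:]=cv2.morphologyEx(m,cv2.MORPH_OPEN,np.ones((7,7)))
    k=max(cv2.findContours(m,0,1)[0],key=cv2.contourArea); k=cv2.convexHull(k)[:,0]
    P=ray(c,k,.03)[:,:2].astype(np.float32); (w,R)=cv2.minEnclosingCircle(P); print('wheel',w,R); w=np.array(w)
    hub=ray(c,g(123,290),.164)[0,:2]; head=ray(c,g(188,489),.168)[0,:2]
    d=hub-w; print('hub',hub,np.linalg.norm(d),'head',head,np.linalg.norm(head-hub))
    ps=np.arctan2(*d[::-1]); deg=np.degrees
    print('post dir deg',deg(ps))
    h=head-hub; print('read angle deg',(deg(np.arctan2(*h[::-1])-ps-np.pi/2)+180)%360-180)
    for n,p,z in(('a',(208,282),.05),('b',(568,434),.05),('c',(519,60),.05),('vial',(370,152),.104),('dye',(391,329),.108),('tube',(535,228),.142)):
        q=ray(c,g(*p),z)[0,:2]; v=q-w; print(n,q,np.linalg.norm(v),deg(np.arctan2(*v[::-1])))
    for n,p,z in(('petri',(124,68),.012),('mark',(625,385),.006),('pink',(40,518),.08),('green',(15,285),.08)): print(n,ray(c,g(*p),z)[0,:2])
E
python3 m.py
```

```text
wheel (0.5265318155288696, 0.0026761500630527735) 0.0932588279247284
hub [0.50228101 0.1680213 ] 0.16711409428734514 head [0.39448774 0.13949685] 0.11150351330542678
post dir deg 98.3439548137435
read angle deg 6.478024309597458
a [0.52396635 0.13307273] 0.1304218134531922 91.12710866385744
b [ 0.4174564  -0.06939716] 0.13073641059271746 -146.54463333970588
c [ 0.64418451 -0.06208794] 0.13430020299716017 -28.831394544987806
vial [0.58134068 0.03181562] 0.062073509383663114 27.99761954579338
dye [0.47833879 0.02806406] 0.05447122112937819 152.21990698494542
tube [ 0.52208885 -0.05454899] 0.05739735964296844 -94.43954002882322
petri [0.67016955 0.18022539]
mark [ 0.44816759 -0.11049042]
pink [0.39237337 0.23222756]
green [0.52577916 0.24066086]
```

Measurements agree with the given sizes: balls at 130 mm, hub at about 168 mm, head at 111 mm. The vial sits at about 31° and the post at 98.6°, so the wheel needs roughly +67°. I'll push spoke_c from its clockwise side, with the tool's y axis tangential. The helper below works out the deltas.

```bash
cat > d.py <<'E'
import sys; from h import *
from scipy.spatial.transform import Rotation as Ro
W=np.array([.528,.0015])
def show(x,y,z,beta=None):  # target TCP, tool-y axis angle in degrees (mod 180)
    s=bot.get_state(); R=Ro.from_rotvec(s['tcp_rot']); M=R.as_matrix()
    T=np.array([x,y,z]); d=M.T@(T-s['tcp_pos'])
    w=np.zeros(3)
    if beta is not None:
        b0=np.degrees(np.arctan2(M[1,1],M[0,1])); e=(beta-b0+90)%180-90
        down=Ro.from_euler('z',b0+e+90,degrees=True)*Ro.from_rotvec([np.pi,0,0]) # y axis-> angle
        w=(R.inv()*down).as_rotvec()
    print('delta',np.round(d,3),np.round(w,3),'dist',round(np.linalg.norm(d),3),'j6',round(s['joints'][5],2),'t',round(s['time_s'],1))
def polar(ang,off,r=.115): # finger point: off m clockwise of spoke at ang deg
    a=np.radians(ang); u=np.array([np.cos(a),np.sin(a)]); return W+r*u+off*np.array([u[1],-u[0]])
E
python3 - <<'E'
from d import *
show(.38,-.25,.28); p=polar(-29,.035); print(p); show(p[0],p[1],.28,61-90-29+0+0+90)
M=Ro.from_rotvec(bot.get_state()['tcp_rot']).as_matrix();print(M.round(3))
E
```

```text
delta [ 0.306 -0.363 -0.066] [0. 0. 0.] dist 0.48 j6 -0.03 t 0.1
[ 0.61161293 -0.0848648 ]
delta [ 0.571 -0.466 -0.066] [-1.000e-03  1.000e-03  1.263e+00] dist 0.74 j6 -0.03 t 0.1
[[ 0.969  0.248 -0.   ]
 [ 0.248 -0.969  0.001]
 [ 0.    -0.001 -1.   ]]
```

```bash
python3 -m handwheel '[[0,0,-0.04,0,0,0],[0.025,-0.03,-0.066,0,0,0],[0.306,-0.363,-0.066,0,0,0],[0.306,-0.363,-0.066,0,0,0],[0.306,-0.363,-0.066,0,0,0],[0.306,-0.363,-0.066,0,0,0],[0.306,-0.363,-0.066,0,0,0],[0.306,-0.363,-0.066,0,0,0]]' -1 10; python3 - <<'E'
from d import *
show(.38,-.25,.28); show(.612,-.085,.28,61)
E
```

```text
time_s: 0.82
tcp_pos: [0.2976, -0.4197, 0.2785]
tcp_rot: [-3.117, -0.392, 0.0]
contact_force: [1.6, -0.4, 0.7]
opening: 0.0407
gripper_force: 0.0
delta [ 0.122 -0.144 -0.001] [0. 0. 0.] dist 0.189 j6 0.32 t 0.8
delta [ 0.388 -0.246 -0.001] [-0.     0.     0.757] dist 0.459 j6 0.32 t 0.8
```

```bash
python3 -m handwheel '[[0.025,-0.03,0,0,0,0.1],[0.05,-0.06,0,0,0,0.2],[0.08,-0.09,0,0,0,0.3],[0.11,-0.12,0,0,0,0.4],[0.14,-0.15,0,0,0,0.5],[0.18,-0.165,0,0,0,0.6],[0.22,-0.18,0,0,0,0.7],[0.26,-0.2,0,0,0,0.757]]'; python3 - <<'E'
from d import *
show(.612,-.085,.28,61)
E
```

```text
time_s: 1.48
tcp_pos: [0.4928, -0.1686, 0.2789]
tcp_rot: [3.039, -0.795, 0.001]
contact_force: [0.0, -1.1, 0.6]
opening: 0.0005
gripper_force: 0.0
delta [ 0.063 -0.131 -0.001] [-0.    -0.001 -0.006] dist 0.146 j6 1.71 t 1.5
```

```bash
python3 -m handwheel '[[0.016,-0.033,0,0,0,0],[0.032,-0.066,0,0,0,0],[0.047,-0.098,0,0,0,0],[0.063,-0.131,0,0,0,0],[0.063,-0.131,0.04,0,0,0],[0.063,-0.131,0.08,0,0,0],[0.063,-0.131,0.11,0,0,0],[0.063,-0.131,0.12,0,0,0]]'; python3 - <<'E'
from d import *
show(.612,-.085,.041,61)
c=cam('side'); save(c,'s1'); a=c['frame'][120:280,200:400,::-1]
c=cam('top'); b=c['frame'][130:290,240:440,::-1]
f=lambda x:cv2.resize(x,None,fx=2.9,fy=2.9,interpolation=cv2.INTER_CUBIC)[:,:400]
cv2.imwrite('pics/p2.png',np.vstack([cv2.resize(a,(375,300)),cv2.resize(b,(375,300))]))
E
```

```text
time_s: 2.15
tcp_pos: [0.6075, -0.0856, 0.1539]
tcp_rot: [3.041, -0.786, -0.01]
contact_force: [0.5, -0.3, -1.5]
opening: 0.0003
gripper_force: 0.0
delta [ 0.004 -0.003  0.113] [0.002 0.006 0.   ] dist 0.113 j6 1.9 t 2.1
```

View pics/p2.png

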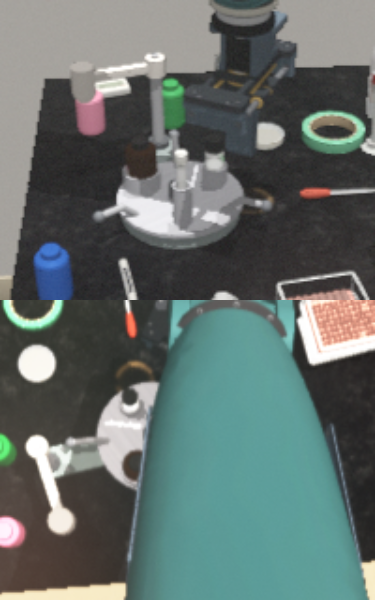

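The picture shows the closed gripper above and short of the spoke_c ball (side image about (341,229)), and the vessels are undisturbed. Before descending I'll check the tip's projection.

```bash
python3 - <<'E'
from d import *
c=cam('side'); print(proj(c,[[.6075,-.0856,.154],[.612,-.085,.041],[*polar(-29,0),.05],[*polar(-29,0,.13),.05],[*polar(31-180,0,.13),.05]]).round(1))
E
python3 -m handwheel '[[0.004,-0.003,0.03,0,0,0],[0.004,-0.003,0.06,0,0,0],[0.004,-0.003,0.09,0,0,0],[0.004,-0.003,0.105,0,0,0],[0.004,-0.003,0.113,0,0,0],[0.004,-0.003,0.113,0,0,0]]'; python3 - <<'E'
from d import *
for a in(-29,-24,-19,-14):
    p=polar(a,.0185); show(*p,.041,90+a)
E
```

```text
[[327.9 200.2]
 [329.4 237.9]
 [334.8 227.4]
 [340.2 228.8]
 [251.1 234.3]]
time_s: 2.8
tcp_pos: [0.6153, -0.0858, 0.0459]
tcp_rot: [3.041, -0.787, -0.0]
contact_force: [-0.1, -0.7, -0.6]
opening: 0.0007
gripper_force: 0.0
delta [-0.004 -0.016  0.005] [ 0.  0. -0.] dist 0.017 j6 1.9 t 2.8
delta [-0.003 -0.026  0.005] [ 0.     0.    -0.087] dist 0.026 j6 1.9 t 2.8
delta [-0.002 -0.036  0.005] [ 0.     0.    -0.175] dist 0.036 j6 1.9 t 2.8
delta [-0.003 -0.046  0.005] [ 0.     0.    -0.262] dist 0.046 j6 1.9 t 2.8
```

```bash
python3 -m handwheel '[[-0.003,-0.008,0.003,0,0,0],[-0.004,-0.016,0.003,0,0,0],[-0.003,-0.021,0.003,0,0,-0.044],[-0.003,-0.026,0.003,0,0,-0.087],[-0.003,-0.031,0.003,0,0,-0.131],[-0.002,-0.036,0.003,0,0,-0.175],[-0.003,-0.041,0.003,0,0,-0.218],[-0.003,-0.046,0.003,0,0,-0.262]]'; python3 - <<'E'
from d import *
for a in(-14,-8,-2,4,6):
    p=polar(a,.0185); show(*p,.041,90+a)
E
```

```text
time_s: 3.47
tcp_pos: [0.6358, -0.043, 0.0443]
tcp_rot: [3.119, -0.379, 0.003]
contact_force: [-0.7, -1.1, -0.2]
opening: 0.0005
gripper_force: 0.7
delta [-0.     0.001  0.003] [-0.    -0.002  0.003] dist 0.004 j6 1.71 t 3.5
delta [ 0.001 -0.011  0.003] [-0.    -0.002 -0.102] dist 0.011 j6 1.71 t 3.5
delta [ 0.001 -0.023  0.003] [ 0.    -0.002 -0.207] dist 0.023 j6 1.71 t 3.5
delta [-0.    -0.035  0.003] [ 0.    -0.002 -0.311] dist 0.035 j6 1.71 t 3.5
delta [-0.001 -0.039  0.003] [ 0.    -0.002 -0.346] dist 0.039 j6 1.71 t 3.5
```

```bash
python3 -m handwheel '[[0,-0.005,0,0,0,-0.043],[0.001,-0.01,0,0,0,-0.087],[0.001,-0.015,0,0,0,-0.13],[0.001,-0.02,0,0,0,-0.173],[0.001,-0.025,0,0,0,-0.217],[0,-0.029,0,0,0,-0.26],[0,-0.034,0,0,0,-0.303],[-0.001,-0.039,0,0,0,-0.346]]'; python3 - <<'E'
from d import *
for a in(6,12,18,24,26):
    p=polar(a,.0185); show(*p,.042,90+a)
s=bot.get_state(); print(s['tcp_pos'],s['contact_force'])
E
```

```text
time_s: 4.13
tcp_pos: [0.6443, -0.0049, 0.0443]
tcp_rot: [3.137, 0.164, 0.003]
contact_force: [-0.6, -2.4, 0.2]
opening: 0.0001
gripper_force: 0.8
delta [ 0.    -0.     0.002] [ 0.    -0.002 -0.   ] dist 0.002 j6 1.42 t 4.1
delta [ 0.001 -0.012  0.002] [ 0.001 -0.002 -0.105] dist 0.012 j6 1.42 t 4.1
delta [ 0.001 -0.024  0.002] [ 0.001 -0.002 -0.21 ] dist 0.025 j6 1.42 t 4.1
delta [ 0.    -0.037  0.002] [ 0.001 -0.002 -0.314] dist 0.037 j6 1.42 t 4.1
delta [-0.001 -0.041  0.002] [ 0.001 -0.002 -0.349] dist 0.041 j6 1.42 t 4.1
[ 0.64427369 -0.00494268  0.04433159] [-0.62965997 -2.35599214  0.17721106]
```

```bash
python3 -m handwheel '[[0,-0.005,0,0,0,-0.043],[0.001,-0.01,0,0,0,-0.087],[0.001,-0.015,0,0,0,-0.13],[0.001,-0.02,0,0,0,-0.173],[0.001,-0.025,0,0,0,-0.217],[0,-0.03,0,0,0,-0.26],[0,-0.035,0,0,0,-0.303],[-0.001,-0.041,0,0,0,-0.346]]'; python3 - <<'E'
from d import *
for a in(26,30,34,38):
    p=polar(a,.0185); show(*p,.042,90+a)
c=cam('top'); save(c,'t3'); s=cam('side'); save(s,'s3')
f=lambda x:cv2.resize(x[...,::-1],(375,300),interpolation=cv2.INTER_CUBIC)
cv2.imwrite('pics/p3.png',np.hstack([f(c['frame'][150:270,240:390]),f(s['frame'][140:260,225:375])]))
E
```

```text
time_s: 4.8
tcp_pos: [0.639, 0.0357, 0.0443]
tcp_rot: [3.062, 0.701, 0.003]
contact_force: [0.1, -2.1, -0.0]
opening: 0.0003
gripper_force: 0.8
delta [0.    0.001 0.002] [ 0.001 -0.002 -0.003] dist 0.002 j6 1.14 t 4.8
delta [ 0.001 -0.007  0.002] [ 0.001 -0.002 -0.073] dist 0.008 j6 1.14 t 4.8
delta [ 0.002 -0.016  0.002] [ 0.001 -0.002 -0.143] dist 0.016 j6 1.14 t 4.8
delta [ 0.001 -0.024  0.002] [ 0.001 -0.002 -0.213] dist 0.024 j6 1.14 t 4.8
```

View pics/p3.png

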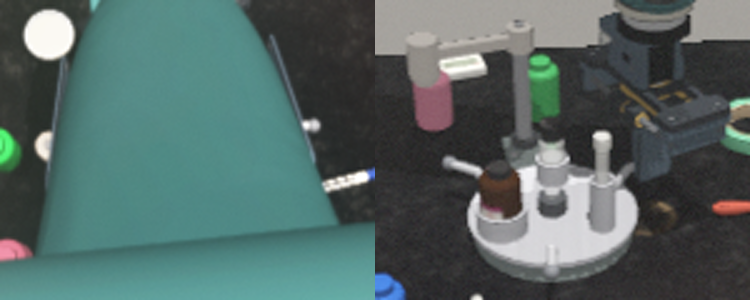

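Both views show spoke_c pushed round and all vessels upright. In the side image the spoke_b ball is at (296,248), spoke_a's at (255,204), the hub top at (282.6,151) and the vial cap near (295,192). I'll measure the remaining angle from this view.

```bash
cat > ang.py <<'E'
from d import *
def ang(c,pts):
    for n,p,z in pts:
        q=ray(c,p,z)[0,:2]; v=q-W; print(n,q.round(4),np.linalg.norm(v).round(4),np.degrees(np.arctan2(v[1],v[0])).round(1))
E
python3 - <<'E'
from ang import *
c=cam('side'); g=lambda x,y:(225+(x-375)/2.5-.3,140+y/2.5-.3)
ang(c,[('hub',g(519,27),.164),('b',g(552,268),.05),('a',g(449,162),.05),('axis hub',g(552,190),.055)])
print(proj(c,[[*W,.03],[*W,.06],[*(polar(98.6,0,.168)),.164],[*polar(-92,0,.13),.05],[*polar(-81.4,0,.13),.05]]).round(1))
E
python3 -m handwheel '[[0,-0.003,0,0,0,-0.024],[0.001,-0.005,0,0,0,-0.049],[0.001,-0.007,0,0,0,-0.073],[0.001,-0.01,0,0,0,-0.1],[0.001,-0.012,0,0,0,-0.12],[0.001,-0.012,0,0,0,-0.12]]'; python3 - <<'E'
from ang import *
for a in(32.5,35,37,38,39):
    p=polar(a,.0185); show(*p,.042,90+a)
c=cam('side'); save(c,'s4')
E
```

```text
hub [0.5047 0.1611] 0.1613 98.3
b [ 0.5255 -0.1257] 0.1272 -91.1
a [0.4214 0.0696] 0.1265 147.4
axis hub [ 0.5311 -0.0008] 0.0039 -36.9
[[294.6 223. ]
 [294.2 213.7]
 [281.6 149.4]
 [294.7 247.7]
 [304.6 246.8]]
time_s: 5.45
tcp_pos: [0.6335, 0.0464, 0.0427]
tcp_rot: [-3.015, -0.883, 0.0]
contact_force: [0.6, -0.3, 0.5]
opening: 0.0008
gripper_force: 0.1
delta [ 0.002 -0.     0.001] [-0.     0.     0.002] dist 0.002 j6 1.04 t 5.5
delta [ 0.003 -0.005  0.001] [-0.     0.    -0.041] dist 0.006 j6 1.04 t 5.5
delta [ 0.003 -0.009  0.001] [-0.     0.    -0.076] dist 0.01 j6 1.04 t 5.5
delta [ 0.003 -0.011  0.001] [-0.     0.    -0.094] dist 0.012 j6 1.04 t 5.5
delta [ 0.003 -0.013  0.001] [-0.     0.    -0.111] dist 0.014 j6 1.04 t 5.5
```

```bash
python3 -m handwheel '[[0.001,-0.003,0,0,0,-0.02],[0.002,-0.005,0,0,0,-0.04],[0.003,-0.007,0,0,0,-0.06],[0.003,-0.009,0,0,0,-0.07],[0.003,-0.009,0,0,0,-0.07]]'; python3 - <<'E'
from ang import *
p=polar(37,.0185); show(*p,.042,127)
c=cam('side'); save(c,'s5')
cv2.imwrite('pics/p5.png',cv2.resize(c['frame'][140:260,225:375,::-1],(750,600),interpolation=cv2.INTER_CUBIC))
E
```

```text
time_s: 5.92
tcp_pos: [0.6311, 0.0557, 0.0426]
tcp_rot: [-2.982, -0.987, 0.0]
contact_force: [-0.2, 0.2, 0.6]
opening: 0.0003
gripper_force: 0.0
delta [ 0.    -0.     0.001] [-0.     0.    -0.007] dist 0.001 j6 0.98 t 5.9
```

View pics/p5.png

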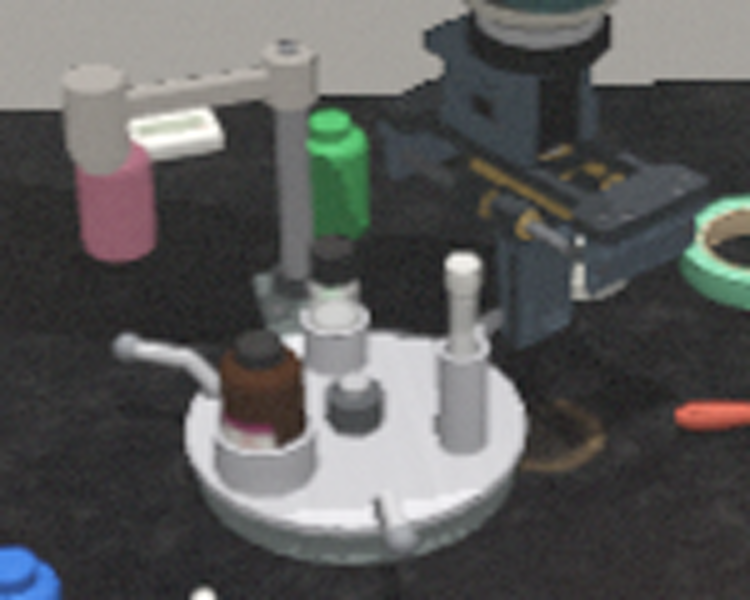

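The vial, post and hub now line up: spoke_b ball at (304.7,247), spoke_a ball at (250,209), vial cap top at (291.5,189). I'll verify that, then back off the spoke and raise.

```bash
python3 - <<'E'
from ang import *
c=cam('side'); g=lambda x,y:(225+x/5-.4,140+y/5-.4)
ang(c,[('b',g(401,537),.05),('a',g(127,346),.05),('vial',g(334,247),.104),('hub',g(291,48),.164),('head',g(96,77),.168)])
E
python3 -m handwheel '[[0,0.01,0,0,0,0],[0,0.02,0,0,0,0],[0,0.025,-0.03,0,0,0],[0,0.025,-0.07,0,0,0],[0,0.025,-0.11,0,0,0],[0,0.025,-0.15,0,0,0],[0,0.025,-0.18,0,0,0],[0,0.025,-0.2,0,0,0]]'
```

```text
b [ 0.5479 -0.1279] 0.1309 -81.2
a [0.4103 0.0495] 0.1271 157.8
vial [0.524  0.0536] 0.0523 94.4
hub [0.5062 0.1687] 0.1686 97.4
head [0.3998 0.1369] 0.1865 133.4
time_s: 6.68
tcp_pos: [0.6479, 0.0343, 0.2469]
tcp_rot: [2.982, 0.983, 0.006]
contact_force: [-1.0, 0.2, 0.3]
opening: 0.0007
gripper_force: 0.0
```

The wheel stands with the vial at about 98° and the post at about 98°. Next, the reader arm: I'll push it at r = 70 mm, clear of the head, with the tip at z = 0.13.

```bash
cat >> d.py <<'E'
H=np.array([.5035,.168])
def arm(phi,off=.0205,r=.07,z=.13):
    a=np.radians(phi); u=np.array([np.cos(a),np.sin(a)]); p=H+r*u+off*np.array([u[1],-u[0]]); print(phi,p.round(3),end=' '); show(*p,z,phi-90)
E
python3 -c "
from d import *
arm(195.5,.045,.07,.25)"
```

```text
195.5 [0.424 0.193] delta [-0.086 -0.26  -0.004] [ 0.002 -0.004  0.367] dist 0.274 j6 0.95 t 6.7
```

```bash
python3 -m handwheel '[[-0.012,-0.037,-0.005,0,0,0.06],[-0.025,-0.074,-0.005,0,0,0.12],[-0.037,-0.111,-0.005,0,0,0.18],[-0.05,-0.149,-0.005,0,0,0.24],[-0.062,-0.186,-0.005,0,0,0.3],[-0.074,-0.223,-0.005,0,0,0.367],[-0.086,-0.26,-0.005,0,0,0.367],[-0.086,-0.26,-0.005,0,0,0.367]]'; python3 - <<'E'
from d import *
arm(195.5,.045,.07,.13)
c=cam('side'); save(c,'s6')
cv2.imwrite('pics/p6.png',cv2.resize(c['frame'][110:250,225:375,::-1],(600,560),interpolation=cv2.INTER_CUBIC))
E
```

```text
time_s: 7.35
tcp_pos: [0.4188, 0.1945, 0.2477]
tcp_rot: [-3.112, -0.426, 0.001]
contact_force: [0.5, -0.6, 1.3]
opening: 0.0006
gripper_force: 0.0
195.5 [0.424 0.193] delta [0.005 0.003 0.118] [-0.001  0.001  0.002] dist 0.118 j6 1.68 t 7.3
```

View pics/p6.png

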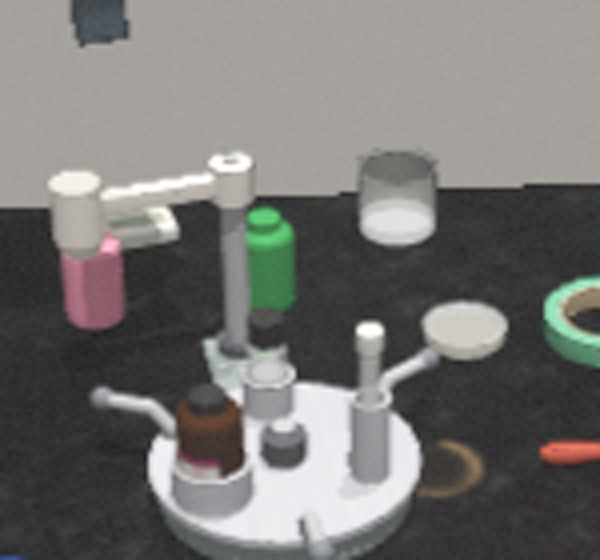

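The picture shows the fingertip at crop (100,30), above and behind the reader arm. The vial is upright in line with the post, and all vessels are seated. I'll descend behind the arm.

```bash
python3 -m handwheel '[[0.005,0.003,0.03,0,0,0],[0.005,0.003,0.06,0,0,0],[0.005,0.003,0.09,0,0,0],[0.005,0.003,0.118,0,0,0],[0.005,0.003,0.118,0,0,0]]'; python3 - <<'E'
from d import *
for f in (195,200,205,210): arm(f)
E
```

```text
time_s: 7.82
tcp_pos: [0.4266, 0.1896, 0.1256]
tcp_rot: [3.111, 0.422, -0.01]
contact_force: [-1.3, -0.3, -0.9]
opening: 0.0007
gripper_force: 0.0
195 [0.431 0.17 ] delta [-0.002  0.02  -0.004] [0.001 0.006 0.008] dist 0.021 j6 1.67 t 7.8
200 [0.431 0.163] delta [-0.003  0.026 -0.004] [ 0.     0.006 -0.079] dist 0.027 j6 1.67 t 7.8
205 [0.431 0.157] delta [-0.004  0.033 -0.004] [ 0.     0.006 -0.166] dist 0.033 j6 1.67 t 7.8
210 [0.433 0.151] delta [-0.005  0.039 -0.004] [-0.     0.006 -0.254] dist 0.04 j6 1.67 t 7.8
```

```bash
python3 -m handwheel '[[-0.001,0.01,-0.002,0,0,0],[-0.002,0.015,-0.003,0,0,0],[-0.002,0.02,-0.003,0,0,0],[-0.003,0.024,-0.003,0,0,-0.05],[-0.003,0.028,-0.003,0,0,-0.1],[-0.004,0.032,-0.003,0,0,-0.15],[-0.005,0.036,-0.003,0,0,-0.2],[-0.005,0.039,-0.003,0,0,-0.25]]'; python3 - <<'E'
from d import *
for f in (210,220,230,235): arm(f)
E
```

```text
time_s: 8.48
tcp_pos: [0.4347, 0.1519, 0.1345]
tcp_rot: [-3.035, -0.812, -0.005]
contact_force: [-1.4, 0.2, 0.4]
opening: 0.0003
gripper_force: 0.5
210 [0.433 0.151] delta [-0.002 -0.     0.004] [ 0.001 -0.003 -0.001] dist 0.005 j6 1.33 t 8.5
220 [0.437 0.139] delta [-0.005  0.012  0.004] [ 0.001 -0.003 -0.175] dist 0.014 j6 1.33 t 8.5
230 [0.443 0.128] delta [-0.005  0.025  0.004] [ 0.001 -0.003 -0.35 ] dist 0.026 j6 1.33 t 8.5
235 [0.447 0.122] delta [-0.005  0.031  0.004] [ 0.001 -0.003 -0.437] dist 0.032 j6 1.33 t 8.5
```

```bash
python3 -m handwheel '[[-0.003,0.004,0.003,0,0,-0.055],[-0.004,0.008,0.003,0,0,-0.11],[-0.005,0.012,0.003,0,0,-0.175],[-0.005,0.016,0.003,0,0,-0.23],[-0.005,0.02,0.003,0,0,-0.29],[-0.005,0.025,0.003,0,0,-0.35],[-0.005,0.028,0.003,0,0,-0.39],[-0.005,0.031,0.003,0,0,-0.437]]'; python3 - <<'E'
from d import *
for f in (235,245,255,260): arm(f)
E
```

```text
time_s: 9.15
tcp_pos: [0.4459, 0.1225, 0.1314]
tcp_rot: [2.787, 1.449, 0.004]
contact_force: [-0.1, 1.1, -0.5]
opening: 0.0
gripper_force: 0.4
235 [0.447 0.122] delta [0.    0.001 0.001] [ 0.002 -0.002 -0.001] dist 0.002 j6 0.83 t 9.2
245 [0.455 0.113] delta [-0.002  0.013  0.001] [ 0.002 -0.002 -0.175] dist 0.013 j6 0.83 t 9.2
255 [0.466 0.106] delta [-0.003  0.026  0.001] [ 0.002 -0.002 -0.35 ] dist 0.026 j6 0.83 t 9.2
260 [0.471 0.103] delta [-0.002  0.032  0.002] [ 0.002 -0.002 -0.437] dist 0.032 j6 0.83 t 9.2
```

```bash
python3 -m handwheel '[[-0.001,0.005,0.001,0,0,-0.055],[-0.001,0.009,0.001,0,0,-0.11],[-0.002,0.013,0.001,0,0,-0.175],[-0.003,0.017,0.001,0,0,-0.23],[-0.003,0.021,0.001,0,0,-0.29],[-0.003,0.026,0.001,0,0,-0.35],[-0.003,0.029,0.001,0,0,-0.39],[-0.002,0.032,0.001,0,0,-0.437]]'; python3 - <<'E'
from d import *
for f in (260,270,275,278,281): arm(f)
E
```

```text
time_s: 9.82
tcp_pos: [0.4708, 0.1024, 0.1304]
tcp_rot: [2.406, 2.019, 0.003]
contact_force: [-0.9, -0.1, 0.3]
opening: 0.0004
gripper_force: 0.5
260 [0.471 0.103] delta [0. 0. 0.] [ 0.002 -0.001 -0.   ] dist 0.001 j6 0.34 t 9.8
270 [0.483 0.098] delta [-0.002  0.013  0.   ] [ 0.002 -0.001 -0.175] dist 0.013 j6 0.34 t 9.8
275 [0.489 0.096] delta [-0.003  0.019  0.   ] [ 0.002 -0.001 -0.262] dist 0.019 j6 0.34 t 9.8
278 [0.493 0.096] delta [-0.003  0.023  0.   ] [ 0.002 -0.    -0.314] dist 0.023 j6 0.34 t 9.8
281 [0.497 0.095] delta [-0.002  0.027  0.   ] [ 0.002 -0.    -0.367] dist 0.027 j6 0.34 t 9.8
```

```bash
python3 -m handwheel '[[-0.001,0.005,0,0,0,-0.06],[-0.001,0.009,0,0,0,-0.12],[-0.002,0.013,0,0,0,-0.175],[-0.002,0.016,0,0,0,-0.22],[-0.003,0.019,0,0,0,-0.26],[-0.003,0.021,0,0,0,-0.29],[-0.003,0.023,0,0,0,-0.314],[-0.003,0.023,0,0,0,-0.314]]'; python3 - <<'E'
from d import *
for f in (278,281): arm(f)
E
```

```text
time_s: 10.48
tcp_pos: [0.4932, 0.0955, 0.1304]
tcp_rot: [2.061, 2.369, 0.003]
contact_force: [0.0, -0.9, 0.0]
opening: 0.0005
gripper_force: 0.0
278 [0.493 0.096] delta [ 0. -0.  0.] [ 0.003  0.    -0.001] dist 0.001 j6 0.01 t 10.5
281 [0.497 0.095] delta [-0.001  0.004  0.   ] [ 0.003  0.    -0.053] dist 0.004 j6 0.01 t 10.5
```

Not yet pressing on the stop, so I'll creep on until the force rises.

```bash
python3 -m handwheel '[[0,0.001,0,0,0,0],[0,0.002,0,0,0,0],[0,0.003,0,0,0,0],[0,0.004,0,0,0,0],[0,0.004,0,0,0,0]]'
```

```text
time_s: 10.9
tcp_pos: [0.4957, 0.0965, 0.1287]
tcp_rot: [-2.063, -2.369, 0.001]
contact_force: [-2.1, -1.3, 1.2]
opening: 0.0003
gripper_force: 0.8
```

```bash
python3 -m handwheel '[[0,0.001,0,0,0,0],[0,0.002,0,0,0,0],[0,0.003,0,0,0,0],[0,0.004,0,0,0,0],[0,0.004,0,0,0,0]]'; python3 - <<'E'
from d import *
arm(281);s=bot.get_state();print(s['tcp_pos'],s['gripper_force'])
c=cam('side'); save(c,'s7')
cv2.imwrite('pics/p7.png',cv2.resize(c['frame'][120:260,225:375,::-1],(600,560),interpolation=cv2.INTER_CUBIC))
E
```

```text
time_s: 11.32
tcp_pos: [0.496, 0.0966, 0.128]
tcp_rot: [-2.059, -2.365, 0.011]
contact_force: [-28.9, -5.5, 24.1]
opening: 0.0005
gripper_force: 15.4
281 [0.497 0.095] delta [-0.001  0.001 -0.002] [-0.009 -0.    -0.054] dist 0.002 j6 0.01 t 11.3
[0.49597875 0.0966098  0.12800544] 15.358761912211776
```

View pics/p7.png

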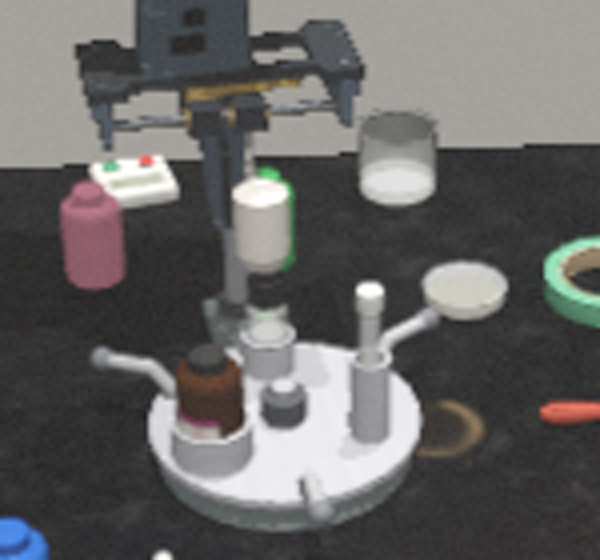

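The head is over the vial (head at crop (262,225), cap at (266,290)) and the 29 N reading says the arm is against its stop. I'll back off and lift.

```bash
python3 -m handwheel '[[0,-0.005,0,0,0,0],[0,-0.015,0,0,0,0],[0,-0.03,0,0,0,0],[0,-0.045,0,0,0,0],[0,-0.05,-0.03,0,0,0],[0,-0.05,-0.06,0,0,0],[0,-0.05,-0.09,0,0,0],[0,-0.05,-0.11,0,0,0]]'; python3 -m handwheel '[[0,0,0,0,0,0],[0,0,0,0,0,0],[0,0,0,0,0,0],[0,0,0,0,0,0]]'; python3 - <<'E'
from d import *
c=cam('side'); save(c,'s8')
cv2.imwrite('pics/p8.png',cv2.resize(c['frame'][120:260,225:375,::-1],(600,560),interpolation=cv2.INTER_CUBIC))
# expected head top/bottom at stop and vial cap
u=np.array([np.cos(np.radians(278.4)),np.sin(np.radians(278.4))]); h=H+.11*u
print(((proj(c,[[*h,.168],[*h,.112]])-[225,120])*4).round(0))
E
```

```text
time_s: 12.03
tcp_pos: [0.4505, 0.0904, 0.2413]
tcp_rot: [2.062, 2.368, 0.003]
contact_force: [0.9, 0.3, 0.4]
opening: 0.0007
gripper_force: 0.0
time_s: 12.37
tcp_pos: [0.4495, 0.0902, 0.2375]
tcp_rot: [-2.062, -2.368, 0.002]
contact_force: [0.3, -0.1, -0.6]
opening: 0.0006
gripper_force: 0.0
[[255. 188.]
 [258. 262.]]
```

View pics/p8.png

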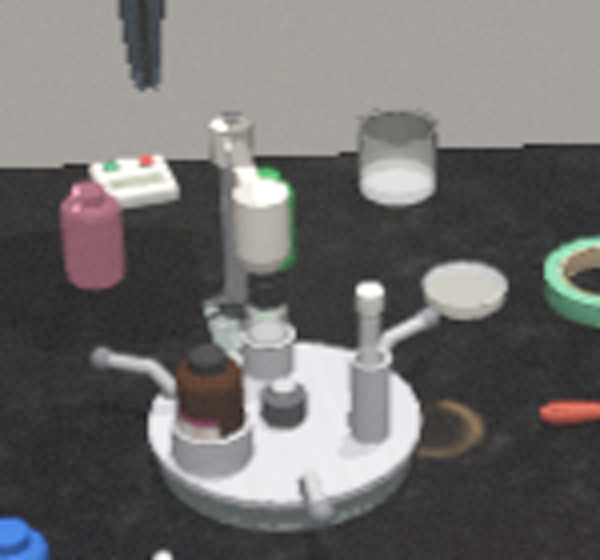

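The finger is clear, and the head stayed over the cap (head at (262,225), cap at (267,287)). All vessels are upright, so I'm handing in.

```bash
python3 -c "
from plant import bot
print(bot.hand_in())"
```

```text
the job is handed in; nothing more can be done
None
```

I handed the job in at about 12 s of the 64 s: by my camera measurements the vial stands at the reading station and the reader arm is against its stop with its head over the vial, but hand-in returned no verdict.

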